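# Sort the lab bench after the practical

### The job

Clear up after the biology practical: stand both white porcelain crucibles upright in the blue tray and both rubber stoppers upright, as they stand now, in the white tray, and lay the steel forceps flat in the yellow tray, everything resting on the tray floors. Set the crucibles down gently, do not drop them, and leave the glass beaker and the Petri dish where they stand.

Things in the scene. Friction and masses are not known exactly. Their poses are not given: they have to be found in the camera images.
- large_crucible: the larger white porcelain crucible, an open cup 40 mm high standing upright: 46 mm outer diameter from 26 mm height up to the rim (straight there), narrowing to 30 mm at the foot, wall 3 mm, about 50 g. Origin: centre of the underside; z up through the mouth
- small_crucible: the smaller white porcelain crucible, an open cup 30 mm high standing upright: 36 mm outer diameter from 18 mm height up to the rim (straight there), narrowing to 24 mm at the foot, wall 3 mm, about 30 g. Origin: centre of the underside; z up through the mouth
- red_stopper: a solid red rubber stopper, 30 mm high, standing on its narrow end: 28 mm diameter below, 33 mm on top, about 30 g. Origin: centre of the narrow underside; z up
- green_stopper: a solid green rubber stopper, 30 mm high, standing on its narrow end: 28 mm diameter below, 33 mm on top, about 30 g. Origin: centre of the narrow underside; z up
- forceps: steel forceps lying flat on the bench, rigid (the arms do not close): 110 mm long along their own x, 18 mm wide across y between x = -18 and +18 mm (the best place to grip, across y), tapering to about 8 mm at both ends, 10 mm thick along z, about 35 g. Origin: the middle of the length, width and thickness, so 5 mm above what they lie on
- blue_tray: the blue plastic tray: shallow, open-topped, fixed to the bench, 110 mm along its x, 150 mm along its y, 18 mm high outside; walls and floor 4 mm thick (inside 102 x 142 mm, inner floor 4 mm above the bench). Origin: centre of the underside, on the bench; z up
- white_tray: the white plastic tray: shallow, open-topped, fixed to the bench, 110 mm along its x, 150 mm along its y, 18 mm high outside; walls and floor 4 mm thick (inside 102 x 142 mm, inner floor 4 mm above the bench). Origin: centre of the underside, on the bench; z up
- yellow_tray: the yellow plastic tray: shallow, open-topped, fixed to the bench, 110 mm along its x, 150 mm along its y, 18 mm high outside; walls and floor 4 mm thick (inside 102 x 142 mm, inner floor 4 mm above the bench). Origin: centre of the underside, on the bench; z up
- beaker: a small clear glass beaker standing loose among the things, 42 mm diameter, 60 mm high, about 70 g; to be left alone. Origin: centre of the underside; z up
- petri_dish: a loose, greenish glass Petri dish, 60 mm diameter, 14 mm high, open upwards, about 70 g; to be left alone. Origin: centre of the underside; z up
Mind the look-alikes: they are no part of the job. Several things look just like the forceps: the one meant starts farthest to the robot's right.

How it is judged:
By the outcome, as a careful person would: the job done as asked, in the order asked, and still so for the second after the job is handed in, with the robot touching nothing.
It also fails if it takes over 120 s, if anything falls off the work surface, if the arm or the gripper's body presses on something with over 40 N, if the wrist force passes 120 N, or if a joint passes its speed limit or range.

### The arm

A 6-joint arm with a two-finger parallel gripper is mounted at the origin on the work surface. World frame = base frame: x ahead of the robot, y to its left, z up, the work surface at z = 0. Lengths are in m, angles in degrees, forces in N, time in s.
With the tool pointing down it reaches from about 0.3 to 0.75 m from the base axis. Payload 8.5 kg.
Tool frame: the origin (TCP) lies at the very end of the fingers, on their centre line; the grasp point (between the pads) lies 19 mm behind it; z points along the fingers, y is the line along which they close (so a half turn about z gives the same grasp; the last joint's range is limited). The gripper opens to 85 mm and grips with 20 to 120 N. Pads are 22 mm wide; open, the fingers measure 114 mm over their backs; the gripper's body (76 mm by 85 mm) begins 54 mm behind the grasp point. The pads swing forward as they close: fully open they stand 13 mm farther back than shut.
Start: joints at [-81.549, 21.807, 74.336, -0, 83.858, -12.336], TCP at [0.195, -0.514, 0.231] pointing down, gripper open.
Joint ranges: [-178.18, 178.18], [-50.72, 133.34], [12.68, 142.11], [-81.47, 261.47], [9.98, 163.14], [-165.26, 165.26]. Speed limits (degrees/s): [136.94, 136.94, 180, 180, 180, 180].

### API

Orientations are given as a 3x3 rotation matrix whose columns are the frame's x, y, z axes.
In Python, from rig import env gives the robot as it stands.
- The arm moves only by the tool move_arm, never from a script. Its argument "plan" is a list of rows, each a list of 7 numbers: the turn, a rotation vector about the tool's x, y, z in degrees, then the shift along the tool's x, y, z in cm, then the gripper command: -1 is shut, 1 is fully open, values between are in proportion. In form: [[ax, ay, az, tx, ty, tz, jaw], ...]. A call has 1 to 5 rows; each row is the pose to reach, as a shift and turn from the pose commanded when the call began, along the tool's axes at that moment; what a row does not reach only later rows make up. A row lasts 1/10 s, in which the tool goes at most 50 mm and 8.59 degrees, less where a joint would pass 70% of its speed; a pose out of reach is approached as far as the arm can. A call with a gripper value outside its range is refused whole. The fingers move at their own pace and stop on an object; "squeeze" is the grip in N (left out, the last holds). Time passes only in rows, so rows that repeat a pose let the fingers close. It gives the time, the measured TCP pose, the force, the opening and the grip force at its end, in the units of the state.
- env.observe(): the state, without advancing time (a new reading comes with each control period).
- env.get_image(name): name is "scene" or "top"; returns a dict with "color" (480x640x3 uint8, red, green, blue), "fov_y" (degrees; the focal length in pixels is half the picture's height over the tangent of half this angle, whatever the lens; pixels are square), "cx", "cy" (the principal point, pixels), "distortion" ([k1, k2, p1, p2, k3] as OpenCV has them; the pictures are not rectified), "R" (3x3) and "t" (3): a world point X has camera coordinates R X + t. Camera axes: x right, y down, z forward; pixel columns grow to the right and rows downward; lengths in m; the calibration is good to about 2 mm. A picture is of the moment at which its call begins. There is no depth.
- env.close_job(): hands the job in; it is judged then, once.
Trained networks look in a picture, given as the dict that the camera call returned (one of the last four; its "shot" number tells which), for a name from the list of things; names that differ only in an ending like _2 or _b are one class to them, and where a whole thing is asked for, a point or a joint stands for the part that bears it (a point fixed in the world has none). Each returns a list of dicts, best first, with "conf" (0 to 1); they miss things now and then, are a little off and sometimes report something else, mostly with a low value. They report only what shows in the picture. A call takes as long as a camera call. They do not tell look-alikes from the thing itself.
- env.outline_of(target, picture): "mask" (480x640 bool, what is visible of it) and "bbox" ([centre column, centre row, width, height] in pixels, round what is visible of it).
- env.tip_of(target, picture): "pixel" ([column, row] in pixels: a listed point, or the origin of a listed thing).
The state is a dict: "time_s": time; "q": joint angles; "qvel": joint speeds; "joint_efforts": joint torques, N m; "position": TCP position; "tool_rot": TCP orientation; "ft_force": force on the tool from outside, world axes, zero at the start; "wrist_torque": the same for the moment, N m; "grip_width": finger opening in m; "gripper_force": force on a finger pad.
Only numpy, scipy, OpenCV 4.12 (cv2) and the standard library are available. Lean on these libraries where they do the work, as an engineer would, in place of code of your own. Each camera call takes 0.05 s, during which the arm holds its last target. There are 200 camera calls.

## Working session

There is one attempt and no reset: what is moved stays moved. The work goes in short steps, Python scripts to look and compute and a tool call to move; the robot and the scene stay as the last step left them, time stands still between calls to the robot, and variables do not carry over. Pictures are saved under pics/ and viewed, at most 14 in all, crops included, and the job is handed in when it is done.

Besides the shell and the picture viewer there is one more tool, called by a JSON object that holds its "fn" and its "kwargs". move_arm: Moves the arm, as the interface text tells. Its arguments: {"type":"object","properties":{"plan":{"type":"array"},"squeeze":{"type":"number"}},"required":["plan"]}

```bash
mkdir -p pics; cat > h.py <<'E'
import numpy as np, cv2
from rig import env
def K(p):
    f=240/np.tan(np.radians(p["fov_y"])/2); return np.array([[f,0,p["cx"]],[0,f,p["cy"]],[0,0,1.]])
def world(p,px,z):
    u=cv2.undistortPoints(np.array([[px]],float),K(p),np.array(p["distortion"],float))[0,0]
    R=np.array(p["R"]);t=np.array(p["t"]);d=R.T@np.array([u[0],u[1],1]);c=-R.T@t
    return c+d*(z-c[2])/d[2]
def proj(p,X):
    return cv2.projectPoints(np.array([X],float).reshape(-1,1,3),cv2.Rodrigues(np.array(p["R"]))[0],np.array(p["t"],float),K(p),np.array(p["distortion"],float))[0].reshape(-1,2)
def save(p,n): cv2.imwrite("pics/"+n,np.ascontiguousarray(p["color"][:,:,::-1]))
E
python3 - <<'E'
from h import *
np.set_printoptions(precision=3,suppress=True)
N="large_crucible small_crucible red_stopper green_stopper forceps blue_tray white_tray yellow_tray beaker petri_dish".split()
for c in("top","scene"):
    p=env.get_image(c); save(p,c+"0.png"); print(c,p["fov_y"],-np.array(p["R"]).T@np.array(p["t"]))
    for n in N:
        for r in env.tip_of(n,p)[:6]:
            z=0.005 if n=="forceps" else 0
            print(n,r["pixel"],round(r["conf"],2),world(p,r["pixel"],z)[:2])
s=env.observe();print(s)
E
```

```text
top 44.129056963852264 [0.387 0.006 1.207]
large_crucible [383.3, 243.4] 0.89 [ 0.451 -0.118]
small_crucible [265.7, 240.5] 0.7 [0.456 0.123]
red_stopper [325.4, 240.9] 0.64 [0.456 0.001]
green_stopper [147.8, 253.3] 0.64 [0.429 0.365]
forceps [446.4, 248.8] 0.84 [ 0.44  -0.246]
forceps [409.2, 316.0] 0.65 [ 0.304 -0.169]
forceps [250.6, 314.3] 0.59 [0.306 0.151]
blue_tray [323.9, 153.3] 0.7 [0.637 0.004]
white_tray [428.9, 165.6] 0.95 [ 0.612 -0.212]
white_tray [148.5, 255.0] 0.67 [0.425 0.363]
petri_dish [503.7, 256.1] 0.76 [ 0.426 -0.364]
scene 52.599402676814236 [ 0.936 -0.04   0.777]
large_crucible [246.0, 256.3] 0.71 [ 0.446 -0.122]
small_crucible [376.4, 244.7] 0.51 [0.454 0.125]
small_crucible [492.1, 220.6] 0.29 [0.43  0.359]
red_stopper [313.7, 253.8] 0.7 [0.458 0.004]
green_stopper [491.7, 222.5] 0.81 [0.435 0.357]
forceps [175.2, 261.9] 0.72 [ 0.444 -0.252]
forceps [219.9, 199.3] 0.69 [ 0.308 -0.167]
blue_tray [329.1, 340.5] 0.67 [0.633 0.009]
white_tray [195.4, 348.7] 0.82 [ 0.617 -0.216]
yellow_tray [463.4, 322.1] 0.62 [0.631 0.243]
beaker [437.7, 244.4] 0.78 [0.47 0.24]
petri_dish [119.2, 266.5] 0.8 [ 0.437 -0.356]
{'time_s': 1.1, 'q': array([-81.549,  21.807,  74.335,   0.   ,  83.858, -12.337]), 'qvel': array([ 0.021,  0.064,  0.045, -0.032, -0.032,  0.043]), 'joint_efforts': array([  0.   , -44.833, -23.146,  -0.   ,   0.001,  -0.   ]), 'position': array([ 0.195, -0.514,  0.231]), 'tool_rot': array([[ 0.935,  0.355,  0.   ],
       [ 0.355, -0.935, -0.   ],
       [ 0.   ,  0.   , -1.   ]]), 'ft_force': array([ 0.249, -0.284, -0.056]), 'wrist_torque': array([0.006, 0.004, 0.006]), 'gripper_force': 0.0, 'grip_width': 0.0855185857180788}
```

View pics/top0.png

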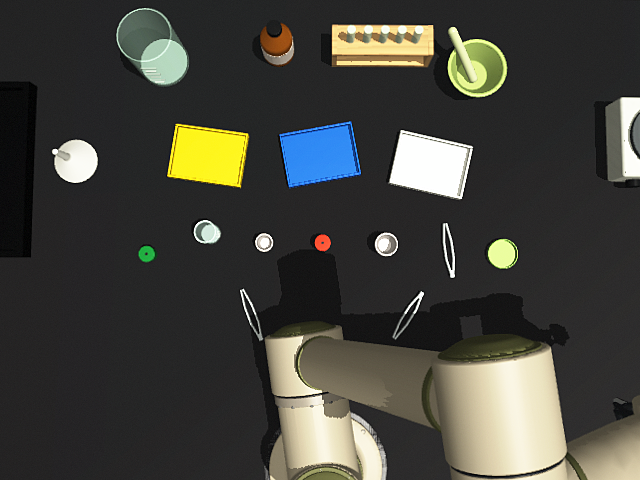

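View pics/scene0.png

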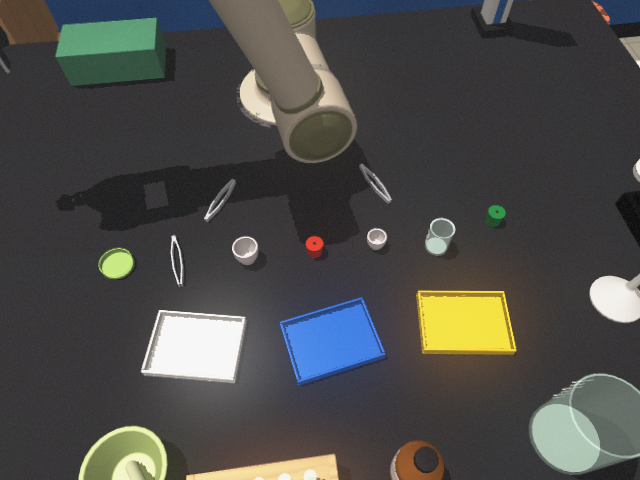

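The top view shows three forceps: one at pixel (449,250), and look-alikes at (408,316) and (251,314). World −y is image right, so the farthest to the robot's right is the one at (449,250), next to the Petri dish at (503,254). The trays are yellow (208,156), blue (320,155) and white (431,164). I'll refine poses and check this choice in a crop.

```bash
cat > meas.py <<'E'
from h import *
np.set_printoptions(precision=4,suppress=True)
H=dict(large_crucible=.04,small_crucible=.03,red_stopper=.03,green_stopper=.03,forceps=.01,blue_tray=.018,white_tray=.018,yellow_tray=.018,beaker=.06,petri_dish=.014)
def measure(p,names):
    for n in names:
        for r in env.outline_of(n,p)[:3]:
            m=r["mask"].astype(np.uint8)
            c=max(cv2.findContours(m,0,1)[0],key=len).reshape(-1,2)
            w=np.array([world(p,q,H[n])[:2] for q in c]).astype(np.float32)*1000
            if n=="forceps" or "tray" in n: out=cv2.minAreaRect(w)
            else: out=cv2.minEnclosingCircle(w)
            print(n,round(r["conf"],2),r["bbox"][:2],[np.round(o,1) for o in out])
E
python3 - <<'E'
from meas import *
for c in("top","scene"):
    p=env.get_image(c); print(c); measure(p,H)
    if c=="top": cv2.imwrite("pics/crop.png",cv2.resize(np.ascontiguousarray(p["color"][200:350,380:540,::-1]),None,fx=4,fy=4,interpolation=2))
E
```

```text
top
large_crucible 0.6 [388.4, 242.4] [array([ 447.8, -118.7]), np.float64(23.1)]
small_crucible 0.68 [263.8, 241.7] [array([453.4, 121.9]), np.float64(18.3)]
red_stopper 0.72 [323.9, 241.7] [array([452. ,   6.5]), np.float64(16.2)]
green_stopper 0.69 [146.1, 252.7] [array([427.8, 355.4]), np.float64(18.8)]
forceps 0.65 [448.4, 249.1] [array([ 438.5, -248.5]), array([108.5,  20.1]), np.float64(7.6)]
forceps 0.55 [408.6, 314.4] [array([ 345.6, -189.4]), array([ 4.5, 11.7]), np.float64(63.1)]
forceps 0.51 [250.9, 314.2] [array([289.5, 143.2]), array([72.6, 20.3]), np.float64(21.2)]
blue_tray 0.91 [322.2, 153.1] [array([630.5,  12.8]), array([112.5, 150. ]), np.float64(11.6)]
white_tray 0.68 [429.1, 166.8] [array([ 610.3, -212.1]), array([152.1, 114.3]), np.float64(77.6)]
yellow_tray 0.58 [208.8, 154.1] [array([627.3, 241.2]), array([154.4, 115.1]), np.float64(81.8)]
beaker 0.95 [205.0, 232.2] [array([470.5, 231. ]), np.float64(27.4)]
petri_dish 0.89 [504.6, 252.6] [array([ 431.3, -356.2]), np.float64(31.7)]
scene
large_crucible 0.87 [245.4, 251.0] [array([ 459.6, -120.1]), np.float64(3
[... 422 characters left out ...]
6, 199.2] [array([ 313.6, -165.9]), array([ 23.2, 110.9]), np.float64(54.9)]
forceps 0.59 [376.1, 185.4] [array([312.9, 148. ]), array([110.9,  23.3]), np.float64(18.2)]
blue_tray 0.74 [330.8, 342.1] [array([637.6,  11.4]), array([114.9, 151.4]), np.float64(10.7)]
white_tray 0.65 [193.2, 347.5] [array([ 617. , -212.5]), array([152.9, 114. ]), np.float64(77.2)]
yellow_tray 0.73 [333.1, 343.4] [array([637.4,  11.9]), array([115.5, 151.8]), np.float64(10.4)]
yellow_tray 0.67 [465.8, 323.6] [array([636.2, 237.9]), array([156.5, 117.5]), np.float64(81.6)]
beaker 0.89 [442.1, 234.7] [array([488.5, 225.3]), np.float64(41.9)]
petri_dish 0.55 [118.7, 262.3] [array([ 437.8, -356.8]), np.float64(35.5)]
```

View pics/crop.png

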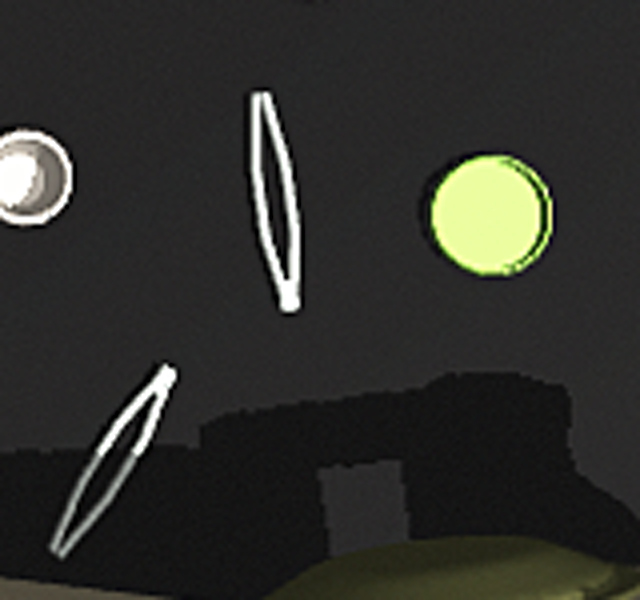

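{"fn": "move_arm", "kwargs": {"plan": [[0, 0, -69.2, 0, 0, 0, 1], [0, 0, -69.2, 0, 0, 0, 1], [0, 0, -69.2, 0, 0, 0, 1], [0, 0, -69.2, 0, 0, 0, 1], [0, 0, -69.2, 0, 0, 0, 1]], "squeeze": 30}}

```text
time_s: 2.7
position: [0.1952, -0.5142, 0.2313]
tool_rot: [[0.437, 0.9, 0.0], [0.9, -0.437, -0.0], [-0.0, 0.0, -1.0]]
ft_force: [-0.3, 0.2, 0.1]
grip_width: 0.0853
gripper_force: 0.0
```

The crop confirms it: the forceps at top pixel (449,250) lie between the large crucible and the Petri dish, separate from the look-alike at lower left (408,316). Now to the large crucible.

{"fn": "move_arm", "kwargs": {"plan": [[0, 0, -25.9, 5, 0.6, 0, 1], [0, 0, -25.9, 10, 1.2, 0, 1], [0, 0, -25.9, 14, 1.7, 0, 1], [0, 0, -25.9, 19, 2.2, 0, 1], [0, 0, -25.9, 23, 2.7, 0, 1]]}}

```text
time_s: 3.2
position: [0.3218, -0.3177, 0.2315]
tool_rot: [[0.005, 1.0, 0.0], [1.0, -0.005, -0.0], [-0.0, 0.0, -1.0]]
ft_force: [0.8, -0.5, 0.1]
grip_width: 0.0857
gripper_force: 0.0
```

{"fn": "move_arm", "kwargs": {"plan": [[0, 0, 0, 4, 2.5, 2, 0.7], [0, 0, 0, 8, 5, 5, 0.7], [0, 0, 0, 12, 7.5, 8, 0.7], [0, 0, 0, 16, 10, 11, 0.7], [0, 0, 0, 19.9, 12.6, 13, 0.7]]}}

```text
time_s: 3.7
position: [0.4389, -0.1348, 0.1088]
tool_rot: [[0.006, 1.0, -0.0], [1.0, -0.006, 0.0], [0.0, -0.0, -1.0]]
ft_force: [0.1, -1.3, 0.2]
grip_width: 0.0726
gripper_force: 0.0
```

```bash
cat > look.py <<'E'
import sys
from h import *
c,u,v,w,f,n=sys.argv[1],*map(int,sys.argv[2:6]),sys.argv[6]
p=env.get_image(c); s=env.observe(); print(np.round(s["position"],4))
cv2.imwrite("pics/"+n,cv2.resize(np.ascontiguousarray(p["color"][max(0,v-w):v+w,max(0,u-w):u+w,::-1]),None,fx=f,fy=f,interpolation=2))
E
python3 look.py scene 245 240 70 4 a.png
```

```text
[ 0.4399 -0.1293  0.1061]
```

View pics/a.png

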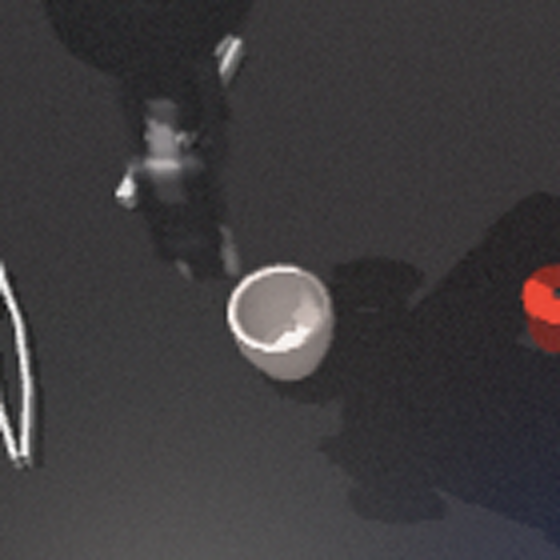

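The gripper is above and just behind the large crucible (crucible at scene pixel about (245,250)) and still settling. I'll let it settle, then descend.

{"fn": "move_arm", "kwargs": {"plan": [[0, 0, 0, 0, 0, 2, 0.7], [0, 0, 0, 0, 0, 4, 0.7], [0, 0, 0, 0, 0, 4, 0.7], [0, 0, 0, 0, 0, 4, 0.7]]}}

```text
time_s: 4.15
position: [0.4386, -0.1366, 0.0703]
tool_rot: [[0.006, 1.0, -0.0], [1.0, -0.006, -0.0], [-0.0, -0.0, -1.0]]
ft_force: [-0.5, 0.0, 0.1]
grip_width: 0.0725
gripper_force: 0.0
```

{"fn": "move_arm", "kwargs": {"plan": [[0, 0, 0, 1.7, 0.9, 0, 0.7], [0, 0, 0, 1.7, 0.9, 0, 0.7], [0, 0, 0, 1.7, 0.9, 0, 0.7]]}}

```text
time_s: 4.45
position: [0.4478, -0.1198, 0.0707]
tool_rot: [[0.005, 1.0, 0.001], [1.0, -0.005, -0.001], [-0.001, 0.001, -1.0]]
ft_force: [0.3, 0.1, 1.6]
grip_width: 0.0725
gripper_force: 0.0
```

```bash
python3 -c "
from h import *
print(env.observe()['position'])
for i in range(3):
    env.get_image('top'); print(env.observe()['position'])"; python3 look.py scene 245 240 70 4 b.png
```

```text
[ 0.44781651 -0.11977571  0.07067836]
[ 0.44770245 -0.11994519  0.0705412 ]
[ 0.44760397 -0.1199707   0.07037503]
[ 0.44751821 -0.11995302  0.07023671]
[ 0.4475 -0.1199  0.0701]
```

View pics/b.png

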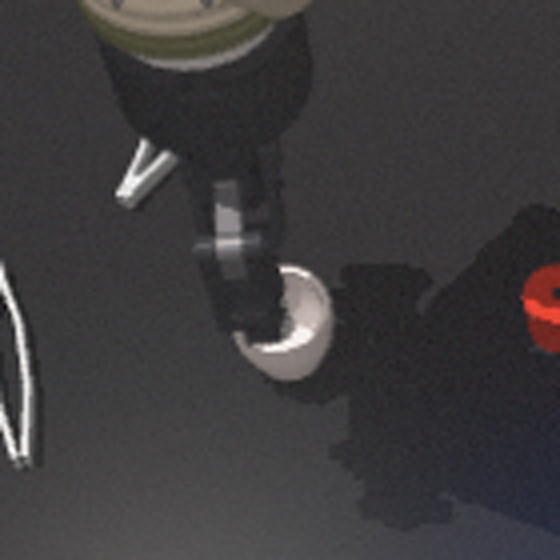

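```bash
python3 -c "
from h import *
p=env.get_image('scene')
P=proj(p,[[.4475+.036,-.12,.075],[.4475-.036,-.12,.075],[.4475+.036,-.131,.075],[.4475+.036,-.109,.075],[.448,-.119,.04],[.4475+.036,-.12,.015]])
print((P-[175,170])*4)"
```

```text
[[269.23567212 326.59203396]
 [261.36949518 190.75067895]
 [243.36708762 329.57988964]
 [295.05541824 323.60943944]
 [278.86719993 301.20679351]
 [288.40944039 396.64495095]]
```

The finger tips appear where predicted, at crop (265,330), with the crucible between them. Descending and gripping.

{"fn": "move_arm", "kwargs": {"plan": [[0, 0, 0, 0, 0.2, 2, 0.7], [0, 0, 0, 0, 0.2, 4, 0.7], [0, 0, 0, 0, 0.2, 5.4, 0.7], [0, 0, 0, 0, 0.2, 5.4, 0.7], [0, 0, 0, 0, 0.2, 5.4, 0.7]]}}

```text
time_s: 5.2
position: [0.4496, -0.1197, 0.0161]
tool_rot: [[0.006, 1.0, -0.0], [1.0, -0.006, -0.0], [-0.0, -0.0, -1.0]]
ft_force: [-0.4, -0.3, -0.0]
grip_width: 0.0725
gripper_force: 0.0
```

{"fn": "move_arm", "kwargs": {"plan": [[0, 0, 0, 0, 0, 0, -0.3], [0, 0, 0, 0, 0, 0, -0.3], [0, 0, 0, 0, 0, 0, -0.3], [0, 0, 0, 0, 0, 0, -0.3], [0, 0, 0, 0, 0, 0, -0.3]], "squeeze": 30}}

```text
time_s: 5.7
position: [0.4499, -0.1197, 0.0168]
tool_rot: [[0.006, 1.0, 0.001], [1.0, -0.006, -0.001], [-0.001, 0.001, -1.0]]
ft_force: [-2.0, 0.0, 6.3]
grip_width: 0.0449
gripper_force: 29.8
```

{"fn": "move_arm", "kwargs": {"plan": [[0, 0, 0, 0, 0, -2, -0.3], [0, 0, 0, 0, 0, -5, -0.3], [0, 0, 0, 0, 0, -8.5, -0.3], [0, 0, 0, 0, 0, -8.5, -0.3]]}}

```text
time_s: 6.1
position: [0.4513, -0.1203, 0.1048]
tool_rot: [[0.006, 1.0, 0.007], [1.0, -0.006, -0.004], [-0.004, 0.007, -1.0]]
ft_force: [-0.3, 0.5, -0.3]
grip_width: 0.0449
gripper_force: 31.0
```

{"fn": "move_arm", "kwargs": {"plan": [[0, 0, 0, 2, 4, 0, -0.3], [0, 0, 0, 4.5, 8, 0, -0.3], [0, 0, 0, 7, 12, 0, -0.3], [0, 0, 0, 9.8, 16, 0, -0.3], [0, 0, 0, 9.8, 18.9, 0, -0.3]]}}

```text
time_s: 6.6
position: [0.6407, -0.0189, 0.1001]
tool_rot: [[0.002, 1.0, -0.0], [1.0, -0.002, 0.001], [0.001, -0.0, -1.0]]
ft_force: [-0.4, -0.9, -0.7]
grip_width: 0.0449
gripper_force: 31.0
```

{"fn": "move_arm", "kwargs": {"plan": [[0, 0, 0, 0, 0, 0, -0.3], [0, 0, 0, 0, 0, 0, -0.3]]}}

```text
time_s: 6.8
position: [0.6386, -0.0224, 0.0998]
tool_rot: [[0.006, 1.0, -0.002], [1.0, -0.006, 0.0], [0.0, -0.002, -1.0]]
ft_force: [-0.2, -0.2, -0.1]
grip_width: 0.0448
gripper_force: 31.0
```

```bash
python3 look.py scene 320 320 75 4 c.png; python3 look.py top 330 150 70 4 c2.png
```

```text
[ 0.6382 -0.0226  0.1002]
[ 0.6381 -0.0228  0.1005]
```

View pics/c.png

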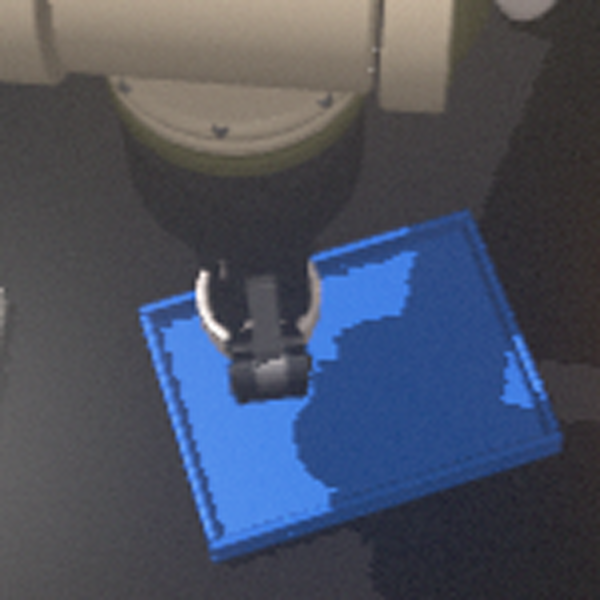

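The crucible is held upright over the blue tray (crop about (262,310)). Lowering it.

{"fn": "move_arm", "kwargs": {"plan": [[0, 0, 0, 0, 0, 2.5, -0.3], [0, 0, 0, 0, 0, 5, -0.3], [0, 0, 0, 0, 0, 6.5, -0.3], [0, 0, 0, 0, 0, 7.5, -0.3], [0, 0, 0, 0, 0, 7.5, -0.3]]}}

```text
time_s: 7.4
position: [0.6381, -0.0228, 0.025]
tool_rot: [[0.007, 1.0, -0.002], [1.0, -0.007, 0.001], [0.0, -0.002, -1.0]]
ft_force: [0.0, 0.7, -0.1]
grip_width: 0.0452
gripper_force: 31.0
```

{"fn": "move_arm", "kwargs": {"plan": [[0, 0, 0, 0, 0, 0.1, -0.3], [0, 0, 0, 0, 0, 0.2, -0.3], [0, 0, 0, 0, 0, 0.3, -0.3], [0, 0, 0, 0, 0, 0.3, -0.3]]}}

```text
time_s: 7.8
position: [0.6392, -0.0226, 0.0232]
tool_rot: [[0.006, 1.0, 0.0], [1.0, -0.006, -0.0], [-0.0, 0.0, -1.0]]
ft_force: [-0.8, -0.6, -0.1]
grip_width: 0.0448
gripper_force: 31.0
```

{"fn": "move_arm", "kwargs": {"plan": [[0, 0, 0, 0, 0, 0.05, -0.3], [0, 0, 0, 0, 0, 0.05, -0.3], [0, 0, 0, 0, 0, 0.1, -0.3], [0, 0, 0, 0, 0, 0.1, -0.3]]}}

```text
time_s: 8.2
position: [0.6391, -0.0225, 0.0218]
tool_rot: [[0.006, 1.0, -0.0], [1.0, -0.006, 0.0], [0.0, -0.0, -1.0]]
ft_force: [-0.1, 0.1, -0.4]
grip_width: 0.045
gripper_force: 31.0
```

{"fn": "move_arm", "kwargs": {"plan": [[0, 0, 0, 0, 0, 0.05, -0.3], [0, 0, 0, 0, 0, 0.05, -0.3], [0, 0, 0, 0, 0, 0.1, -0.3], [0, 0, 0, 0, 0, 0.1, -0.3]]}}

```text
time_s: 8.6
position: [0.6392, -0.0226, 0.0209]
tool_rot: [[0.006, 1.0, 0.0], [1.0, -0.006, -0.0], [-0.0, 0.0, -1.0]]
ft_force: [0.1, 0.9, 0.7]
grip_width: 0.0451
gripper_force: 31.1
```

{"fn": "move_arm", "kwargs": {"plan": [[0, 0, 0, 0, 0, 0.05, -0.3], [0, 0, 0, 0, 0, 0.05, -0.3], [0, 0, 0, 0, 0, 0.05, -0.3]]}}

```text
time_s: 8.9
position: [0.6392, -0.0226, 0.0209]
tool_rot: [[0.006, 1.0, 0.0], [1.0, -0.006, -0.0], [-0.0, 0.0, -1.0]]
ft_force: [-2.1, 0.4, 5.8]
grip_width: 0.0449
gripper_force: 31.4
```

{"fn": "move_arm", "kwargs": {"plan": [[0, 0, 0, 0, 0, 0, 0.2], [0, 0, 0, 0, 0, 0, 0.4], [0, 0, 0, 0, 0, 0, 0.5], [0, 0, 0, 0, 0, 0, 0.5], [0, 0, 0, 0, 0, 0, 0.5]]}}

```text
time_s: 9.4
position: [0.6391, -0.0225, 0.0202]
tool_rot: [[0.006, 1.0, -0.0], [1.0, -0.006, 0.0], [0.0, -0.0, -1.0]]
ft_force: [-0.8, 0.4, -0.1]
grip_width: 0.0639
gripper_force: 0.0
```

{"fn": "move_arm", "kwargs": {"plan": [[0, 0, 0, 0, 0, -1, 0.5], [0, 0, 0, 0, 0, -4, 0.5], [0, 0, 0, 0, 0, -8, 0.5], [0, 0, 0, 0, 0, -10, 0.5], [0, 0, 0, 0, 0, -10, 0.5]]}}

```text
time_s: 9.9
position: [0.6406, -0.0228, 0.1246]
tool_rot: [[0.006, 1.0, 0.007], [1.0, -0.006, -0.002], [-0.002, 0.007, -1.0]]
ft_force: [-0.1, -0.1, -0.2]
grip_width: 0.0639
gripper_force: 0.0
```

{"fn": "move_arm", "kwargs": {"plan": [[0, 0, 0, 3, -4, 0, 0.5], [0, 0, 0, 6, -8, 0, 0.5], [0, 0, 0, 9, -12, 0, 0.5], [0, 0, 0, 12, -15.5, 0, 0.5], [0, 0, 0, 14.5, -18.4, 2, 0.5]]}}

```text
time_s: 10.4
position: [0.4547, 0.1248, 0.1014]
tool_rot: [[0.006, 1.0, 0.003], [1.0, -0.006, 0.0], [0.0, 0.003, -1.0]]
ft_force: [2.0, -0.4, -0.8]
grip_width: 0.0643
gripper_force: 0.0
```

{"fn": "move_arm", "kwargs": {"plan": [[0, 0, 0, 0, 0, 2, 0.5], [0, 0, 0, 0, 0, 2, 0.5], [0, 0, 0, 0, 0, 2, 0.5]]}}

```text
time_s: 10.7
position: [0.4564, 0.1233, 0.0805]
tool_rot: [[0.006, 1.0, -0.0], [1.0, -0.006, -0.0], [-0.0, -0.0, -1.0]]
ft_force: [0.4, 0.7, -0.2]
grip_width: 0.0641
gripper_force: 0.0
```

```bash
python3 look.py top 300 190 90 4 d.png; python3 -c "
from meas import *
p=env.get_image('top'); measure(p,['small_crucible','large_crucible','blue_tray'])"
```

```text
[0.4568 0.1232 0.0808]
large_crucible 0.97 [338.1, 148.1] [array([639.2, -21.4]), np.float64(23.7)]
blue_tray 0.59 [319.5, 153.6] [array([631.1,  12.5]), array([113.9, 152.3]), np.float64(10.7)]
```

View pics/d.png

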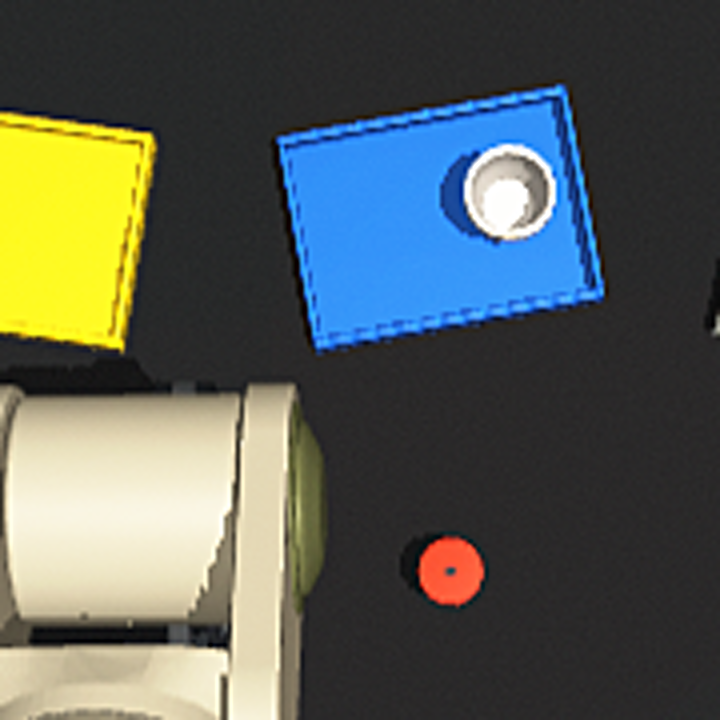

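The large crucible stands upright in the blue tray at crop (508,192), measured within 1 mm of where it was set. Now the small crucible.

{"fn": "move_arm", "kwargs": {"plan": [[0, 0, 0, -0.1, -0.3, 2, 0.5], [0, 0, 0, -0.1, -0.3, 4, 0.5], [0, 0, 0, -0.1, -0.3, 6, 0.5], [0, 0, 0, -0.1, -0.3, 7.2, 0.5], [0, 0, 0, -0.1, -0.3, 7.2, 0.5]]}}

```text
time_s: 11.45
position: [0.4526, 0.1223, 0.0074]
tool_rot: [[0.006, 1.0, -0.002], [1.0, -0.006, -0.0], [-0.0, -0.002, -1.0]]
ft_force: [-0.2, 0.5, 0.7]
grip_width: 0.0639
gripper_force: 0.0
```

{"fn": "move_arm", "kwargs": {"plan": [[0, 0, 0, 0, 0, 0, -0.5], [0, 0, 0, 0, 0, 0, -0.5], [0, 0, 0, 0, 0, 0, -0.5], [0, 0, 0, 0, 0, 0, -0.5], [0, 0, 0, 0, 0, 0, -0.5]]}}

```text
time_s: 11.95
position: [0.4536, 0.1225, 0.0093]
tool_rot: [[0.006, 1.0, 0.002], [1.0, -0.006, -0.0], [-0.0, 0.002, -1.0]]
ft_force: [0.4, -0.5, 6.6]
grip_width: 0.0338
gripper_force: 29.9
```

{"fn": "move_arm", "kwargs": {"plan": [[0, 0, 0, 0, 0, -2, -0.5], [0, 0, 0, 0, 0, -5, -0.5], [0, 0, 0, 0, 0, -8.5, -0.5], [0, 0, 0, 0, 0, -8.5, -0.5]]}}

```text
time_s: 12.35
position: [0.455, 0.1227, 0.0973]
tool_rot: [[0.006, 1.0, 0.008], [1.0, -0.006, 0.0], [0.0, 0.008, -1.0]]
ft_force: [0.2, -0.2, -0.9]
grip_width: 0.0341
gripper_force: 30.3
```

{"fn": "move_arm", "kwargs": {"plan": [[0, 0, 0, -2, 4, 0, -0.5], [0, 0, 0, -4, 8, 0, -0.5], [0, 0, 0, -6, 12, 0, -0.5], [0, 0, 0, -7.6, 15, 0, -0.5], [0, 0, 0, -7.6, 17.2, 0, -0.5]]}}

```text
time_s: 12.85
position: [0.6262, 0.0433, 0.0925]
tool_rot: [[0.008, 1.0, -0.0], [1.0, -0.008, -0.0], [-0.0, -0.0, -1.0]]
ft_force: [-0.1, 0.5, -0.0]
grip_width: 0.0338
gripper_force: 30.2
```

{"fn": "move_arm", "kwargs": {"plan": [[0, 0, 0, 0, 0, 2.5, -0.5], [0, 0, 0, 0, 0, 5, -0.5], [0, 0, 0, 0, 0, 6.5, -0.5], [0, 0, 0, 0, 0, 7.5, -0.5], [0, 0, 0, 0, 0, 7.5, -0.5]]}}

```text
time_s: 13.35
position: [0.6238, 0.0456, 0.0169]
tool_rot: [[0.006, 1.0, -0.003], [1.0, -0.006, 0.0], [0.0, -0.003, -1.0]]
ft_force: [-0.7, -0.5, -0.7]
grip_width: 0.0339
gripper_force: 30.3
```

{"fn": "move_arm", "kwargs": {"plan": [[0, 0, 0, 0, 0, 0.1, -0.5], [0, 0, 0, 0, 0, 0.2, -0.5], [0, 0, 0, 0, 0, 0.25, -0.5], [0, 0, 0, 0, 0, 0.25, -0.5]]}}

```text
time_s: 13.75
position: [0.6247, 0.0455, 0.0163]
tool_rot: [[0.006, 1.0, 0.001], [1.0, -0.006, -0.0], [-0.0, 0.001, -1.0]]
ft_force: [0.1, 0.1, 0.0]
grip_width: 0.0341
gripper_force: 30.3
```

{"fn": "move_arm", "kwargs": {"plan": [[0, 0, 0, 0, 0, 0.05, -0.5], [0, 0, 0, 0, 0, 0.1, -0.5], [0, 0, 0, 0, 0, 0.1, -0.5]]}}

```text
time_s: 14.05
position: [0.6245, 0.0455, 0.0148]
tool_rot: [[0.006, 1.0, -0.0], [1.0, -0.006, 0.0], [0.0, -0.0, -1.0]]
ft_force: [0.4, -0.2, -0.9]
grip_width: 0.0339
gripper_force: 30.3
```

{"fn": "move_arm", "kwargs": {"plan": [[0, 0, 0, 0, 0, 0.05, -0.5], [0, 0, 0, 0, 0, 0.1, -0.5], [0, 0, 0, 0, 0, 0.1, -0.5]]}}

```text
time_s: 14.35
position: [0.6245, 0.0455, 0.0138]
tool_rot: [[0.006, 1.0, -0.0], [1.0, -0.006, 0.0], [0.0, -0.0, -1.0]]
ft_force: [0.2, 0.3, -0.6]
grip_width: 0.0337
gripper_force: 30.3
```

{"fn": "move_arm", "kwargs": {"plan": [[0, 0, 0, 0, 0, 0.05, -0.5], [0, 0, 0, 0, 0, 0.05, -0.5], [0, 0, 0, 0, 0, 0.05, -0.5]]}}

```text
time_s: 14.65
position: [0.6246, 0.0455, 0.0134]
tool_rot: [[0.006, 1.0, 0.0], [1.0, -0.006, -0.0], [-0.0, 0.0, -1.0]]
ft_force: [-1.1, 0.6, 1.9]
grip_width: 0.034
gripper_force: 30.3
```

{"fn": "move_arm", "kwargs": {"plan": [[0, 0, 0, 0, 0, 0, 0], [0, 0, 0, 0, 0, 0, 0.2], [0, 0, 0, 0, 0, 0, 0.3], [0, 0, 0, 0, 0, 0, 0.3], [0, 0, 0, 0, 0, 0, 0.3]]}}

```text
time_s: 15.15
position: [0.6245, 0.0455, 0.0133]
tool_rot: [[0.006, 1.0, -0.0], [1.0, -0.006, 0.0], [0.0, -0.0, -1.0]]
ft_force: [0.7, -0.3, -0.2]
grip_width: 0.0554
gripper_force: 0.0
```

{"fn": "move_arm", "kwargs": {"plan": [[0, 0, 0, 0, 0, -1, 0.3], [0, 0, 0, 0, 0, -4, 0.3], [0, 0, 0, 0, 0, -8, 0.3], [0, 0, 0, 0, 0, -10, 0.3], [0, 0, 0, 0, 0, -10, 0.3]]}}

```text
time_s: 15.65
position: [0.626, 0.0455, 0.1175]
tool_rot: [[0.006, 1.0, 0.007], [1.0, -0.006, -0.001], [-0.001, 0.007, -1.0]]
ft_force: [-0.2, -0.8, 0.6]
grip_width: 0.0555
gripper_force: 0.0
```

{"fn": "move_arm", "kwargs": {"plan": [[0, 0, 0, -1, -4, 0, 0.3], [0, 0, 0, -2, -8, 0, 0.3], [0, 0, 0, -3, -12, 0, 0.3], [0, 0, 0, -3.9, -15.5, 0, 0.3], [0, 0, 0, -3.9, -17.2, 2, 0.3]]}}

```text
time_s: 16.15
position: [0.4504, 0.0071, 0.0943]
tool_rot: [[0.007, 1.0, 0.002], [1.0, -0.007, -0.001], [-0.001, 0.002, -1.0]]
ft_force: [0.3, 0.4, -0.7]
grip_width: 0.0551
gripper_force: 0.0
```

{"fn": "move_arm", "kwargs": {"plan": [[0, 0, 0, 0, 0, 2, 0.3], [0, 0, 0, 0, 0, 3, 0.3], [0, 0, 0, 0, 0, 3, 0.3], [0, 0, 0, 0, 0, 3, 0.3]]}}

```text
time_s: 16.55
position: [0.4528, 0.0075, 0.0635]
tool_rot: [[0.006, 1.0, 0.0], [1.0, -0.006, -0.0], [-0.0, 0.0, -1.0]]
ft_force: [0.8, -0.5, 0.5]
grip_width: 0.0558
gripper_force: 0.0
```

```bash
python3 look.py scene 320 290 80 4 e.png; python3 -c "
from meas import *
p=env.get_image('top'); measure(p,['small_crucible','large_crucible'])
p=env.get_image('scene'); print(proj(p,[[.452,.0065,.03]]))"
```

```text
[0.4529 0.0075 0.0638]
small_crucible 0.66 [430.2, 165.1] [array([ 608.7, -209.3]), np.float64(90.4)]
small_crucible 0.58 [302.9, 158.6] [array([625.2,  46.8]), np.float64(17.5)]
small_crucible 0.4 [146.8, 253.1] [array([427.5, 356.4]), np.float64(17.9)]
large_crucible 0.97 [338.0, 148.4] [array([638.7, -22.1]), np.float64(22.1)]
large_crucible 0.72 [206.4, 231.4] [array([471.3, 235.5]), np.float64(26.9)]
[[314.0509 242.2025]]
```

View pics/e.png

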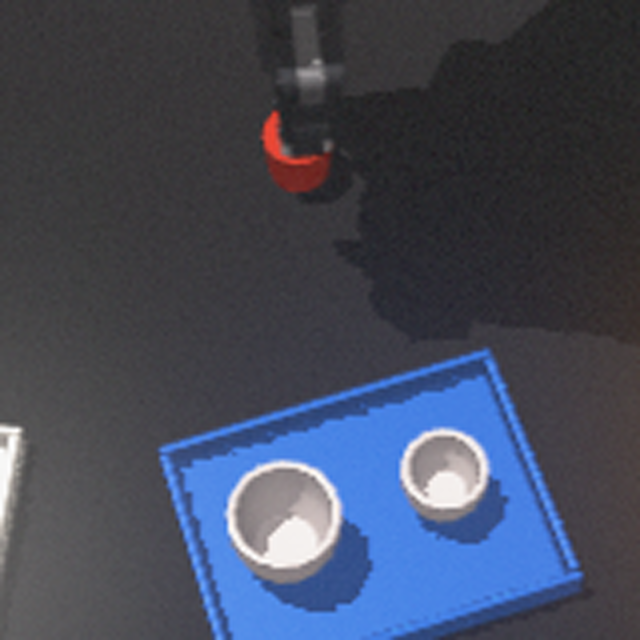

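Both crucibles stand upright in the blue tray (crop (285,520) and (445,475)). The gripper is over the red stopper at crop (297,150). Descending.

{"fn": "move_arm", "kwargs": {"plan": [[0, 0, 0, -0.1, 0, 2, 0.3], [0, 0, 0, -0.1, 0, 4, 0.3], [0, 0, 0, -0.1, 0, 5.7, 0.3], [0, 0, 0, -0.1, 0, 5.7, 0.3], [0, 0, 0, -0.1, 0, 5.7, 0.3]]}}

```text
time_s: 17.3
position: [0.4525, 0.0065, 0.0068]
tool_rot: [[0.006, 1.0, 0.0], [1.0, -0.006, -0.0], [-0.0, 0.0, -1.0]]
ft_force: [-0.5, -0.2, -0.4]
grip_width: 0.0554
gripper_force: 0.0
```

{"fn": "move_arm", "kwargs": {"plan": [[0, 0, 0, 0, 0, 0, -0.6], [0, 0, 0, 0, 0, 0, -0.6], [0, 0, 0, 0, 0, 0, -0.6], [0, 0, 0, 0, 0, 0, -0.6], [0, 0, 0, 0, 0, 0, -0.6]]}}

```text
time_s: 17.8
position: [0.4528, 0.0065, 0.0074]
tool_rot: [[0.006, 1.0, 0.002], [1.0, -0.006, -0.0], [-0.0, 0.002, -1.0]]
ft_force: [-1.8, 1.1, 5.0]
grip_width: 0.031
gripper_force: 29.2
```

{"fn": "move_arm", "kwargs": {"plan": [[0, 0, 0, 0, 0, -2, -0.6], [0, 0, 0, 0, 0, -5, -0.6], [0, 0, 0, -2, 2, -8.5, -0.6], [0, 0, 0, -5, 5, -8.5, -0.6], [0, 0, 0, -8, 8, -8.5, -0.6]]}}

```text
time_s: 18.3
position: [0.5332, -0.0749, 0.0935]
tool_rot: [[0.005, 1.0, 0.003], [1.0, -0.005, -0.001], [-0.001, 0.003, -1.0]]
ft_force: [0.2, -0.0, -0.1]
grip_width: 0.031
gripper_force: 29.8
```

{"fn": "move_arm", "kwargs": {"plan": [[0, 0, 0, -3, 3, 0, -0.6], [0, 0, 0, -6, 5.5, 0, -0.6], [0, 0, 0, -8.5, 8, 0, -0.6], [0, 0, 0, -10.5, 8.7, 0, -0.6], [0, 0, 0, -10.5, 8.7, 0, -0.6]]}}

```text
time_s: 18.8
position: [0.6188, -0.1818, 0.0915]
tool_rot: [[0.008, 1.0, 0.001], [1.0, -0.008, -0.001], [-0.001, 0.001, -1.0]]
ft_force: [-0.1, -0.4, -0.1]
grip_width: 0.0306
gripper_force: 29.8
```

{"fn": "move_arm", "kwargs": {"plan": [[0, 0, 0, 0, 0, 2.5, -0.6], [0, 0, 0, 0, 0, 5, -0.6], [0, 0, 0, 0, 0, 6.5, -0.6], [0, 0, 0, 0, 0, 7.5, -0.6], [0, 0, 0, 0, 0, 7.5, -0.6]]}}

```text
time_s: 19.3
position: [0.6175, -0.1786, 0.0157]
tool_rot: [[0.006, 1.0, -0.002], [1.0, -0.006, 0.001], [0.001, -0.002, -1.0]]
ft_force: [-0.3, 0.2, -0.9]
grip_width: 0.0308
gripper_force: 29.8
```

{"fn": "move_arm", "kwargs": {"plan": [[0, 0, 0, 0, 0, 0.1, -0.6], [0, 0, 0, 0, 0, 0.2, -0.6], [0, 0, 0, 0, 0, 0.3, -0.6], [0, 0, 0, 0, 0, 0.3, -0.6]]}}

```text
time_s: 19.7
position: [0.6183, -0.1795, 0.0137]
tool_rot: [[0.006, 1.0, 0.0], [1.0, -0.006, -0.0], [-0.0, 0.0, -1.0]]
ft_force: [0.4, -0.9, -0.3]
grip_width: 0.0311
gripper_force: 29.8
```

{"fn": "move_arm", "kwargs": {"plan": [[0, 0, 0, 0, 0, 0.05, -0.6], [0, 0, 0, 0, 0, 0.1, -0.6], [0, 0, 0, 0, 0, 0.1, -0.6]]}}

```text
time_s: 20.0
position: [0.6182, -0.1794, 0.0123]
tool_rot: [[0.006, 1.0, -0.0], [1.0, -0.006, 0.0], [0.0, -0.0, -1.0]]
ft_force: [-0.1, -1.1, 0.2]
grip_width: 0.0308
gripper_force: 29.8
```

{"fn": "move_arm", "kwargs": {"plan": [[0, 0, 0, 0, 0, 0.05, -0.6], [0, 0, 0, 0, 0, 0.1, -0.6], [0, 0, 0, 0, 0, 0.1, -0.6]]}}

```text
time_s: 20.3
position: [0.6182, -0.1795, 0.0115]
tool_rot: [[0.006, 1.0, 0.0], [1.0, -0.006, -0.0], [-0.0, 0.0, -1.0]]
ft_force: [-0.8, 0.7, 2.7]
grip_width: 0.0306
gripper_force: 29.9
```

Contact. Release and lift.

{"fn": "move_arm", "kwargs": {"plan": [[0, 0, 0, 0, 0, 0, -0.1], [0, 0, 0, 0, 0, 0, 0.1], [0, 0, 0, 0, 0, 0, 0.2], [0, 0, 0, 0, 0, 0, 0.2], [0, 0, 0, 0, 0, 0, 0.2]]}}

```text
time_s: 20.8
position: [0.6182, -0.1794, 0.0113]
tool_rot: [[0.006, 1.0, -0.0], [1.0, -0.006, 0.0], [0.0, -0.0, -1.0]]
ft_force: [-0.1, 0.4, 0.7]
grip_width: 0.0511
gripper_force: 0.0
```

{"fn": "move_arm", "kwargs": {"plan": [[0, 0, 0, 0, 0, -1, 0.2], [0, 0, 0, 0, 0, -4, 0.2], [0, 0, 0, 0, 0, -8, 0.2], [0, 0, 0, 0, 0, -12, 0.2], [0, 0, 0, 0, 0, -12, 0.2]]}}

```text
time_s: 21.3
position: [0.6204, -0.1804, 0.1382]
tool_rot: [[0.006, 1.0, 0.01], [1.0, -0.006, -0.005], [-0.005, 0.01, -1.0]]
ft_force: [0.5, -0.4, 0.5]
grip_width: 0.0515
gripper_force: 0.0
```

{"fn": "move_arm", "kwargs": {"plan": [[0, 0, 0, 4.6, -1.6, 0, 0.3], [0, 0, 0, 9.2, -3.2, 0, 0.3], [0, 0, 0, 13.8, -4.8, 0, 0.3], [0, 0, 0, 18.4, -6.4, 0, 0.3], [0, 0, 0, 23, -8, 0, 0.3]]}}

```text
time_s: 21.8
position: [0.5386, 0.0526, 0.1316]
tool_rot: [[0.006, 1.0, 0.0], [1.0, -0.006, 0.0], [0.0, 0.0, -1.0]]
ft_force: [0.7, -0.8, -0.3]
grip_width: 0.0555
gripper_force: 0.0
```

{"fn": "move_arm", "kwargs": {"plan": [[0, 0, 0, 4.6, -1.6, 0, 0.3], [0, 0, 0, 9.2, -3.2, 0, 0.3], [0, 0, 0, 13.8, -4.8, 0, 0.3], [0, 0, 0, 18.4, -6.4, 0, 0.3], [0, 0, 0, 23, -8, 0, 0.3]]}}

```text
time_s: 22.3
position: [0.4599, 0.2832, 0.1317]
tool_rot: [[0.006, 1.0, 0.0], [1.0, -0.006, 0.0], [0.0, 0.0, -1.0]]
ft_force: [0.8, 1.0, -0.3]
grip_width: 0.0553
gripper_force: 0.0
```

{"fn": "move_arm", "kwargs": {"plan": [[0, 0, 0, 4, -1.5, 0, 0.3], [0, 0, 0, 7.5, -3, 2, 0.3], [0, 0, 0, 7.5, -3, 4, 0.3], [0, 0, 0, 7.5, -3, 4, 0.3]]}}

```text
time_s: 22.7
position: [0.4296, 0.3568, 0.0893]
tool_rot: [[0.004, 1.0, -0.004], [1.0, -0.004, -0.002], [-0.002, -0.004, -1.0]]
ft_force: [0.5, -0.7, -0.7]
grip_width: 0.0553
gripper_force: 0.0
```

```bash
python3 -c "
from meas import *
p=env.get_image('top'); measure(p,['red_stopper','green_stopper','white_tray'])
p=env.get_image('scene'); print(env.observe()['position']); print([r['pixel'] for r in env.tip_of('green_stopper',p)])
print(world(p,env.tip_of('green_stopper',p)[0]['pixel'],0))"
```

```text
red_stopper 0.8 [416.2, 161.6] [array([ 616.9, -178. ]), np.float64(17.7)]
red_stopper 0.72 [503.9, 253.7] [array([ 430.8, -351.4]), np.float64(32.3)]
green_stopper 0.65 [147.4, 254.6] [array([428.4, 355.4]), np.float64(18.3)]
white_tray 0.79 [429.8, 164.6] [array([ 610.6, -213.1]), array([154.3, 114.6]), np.float64(76.7)]
[0.4323 0.3563 0.0925]
[[491.4, 222.5]]
[0.4345 0.356  0.    ]
```

{"fn": "move_arm", "kwargs": {"plan": [[0, 0, 0, 0, 0, 2, 0.3], [0, 0, 0, 0, 0, 4, 0.3], [0, 0, 0, 0, 0, 4, 0.3], [0, 0, 0, 0, 0, 4, 0.3]]}}

```text
time_s: 23.45
position: [0.4318, 0.3566, 0.052]
tool_rot: [[0.006, 1.0, 0.0], [1.0, -0.006, 0.0], [0.0, 0.0, -1.0]]
ft_force: [0.3, -0.2, 0.9]
grip_width: 0.0555
gripper_force: 0.0
```

{"fn": "move_arm", "kwargs": {"plan": [[0, 0, 0, -0.1, -0.2, 0, 0.3], [0, 0, 0, -0.1, -0.2, 2, 0.3], [0, 0, 0, -0.1, -0.2, 4, 0.3], [0, 0, 0, -0.1, -0.2, 4.5, 0.3], [0, 0, 0, -0.1, -0.2, 4.5, 0.3]]}}

```text
time_s: 23.95
position: [0.4294, 0.3557, 0.0066]
tool_rot: [[0.006, 1.0, -0.0], [1.0, -0.006, -0.0], [-0.0, -0.0, -1.0]]
ft_force: [0.2, 0.3, 0.3]
grip_width: 0.0555
gripper_force: 0.0
```

{"fn": "move_arm", "kwargs": {"plan": [[0, 0, 0, 0, 0, 0, -0.6], [0, 0, 0, 0, 0, 0, -0.6], [0, 0, 0, 0, 0, 0, -0.6], [0, 0, 0, 0, 0, 0, -0.6], [0, 0, 0, 0, 0, 0, -0.6]]}}

```text
time_s: 24.45
position: [0.4299, 0.356, 0.0077]
tool_rot: [[0.006, 1.0, 0.002], [1.0, -0.006, 0.001], [0.001, 0.002, -1.0]]
ft_force: [-0.9, 0.6, 7.0]
grip_width: 0.0306
gripper_force: 29.5
```

{"fn": "move_arm", "kwargs": {"plan": [[0, 0, 0, 0, 0, -2, -0.6], [0, 0, 0, 0, 0, -5, -0.6], [0, 0, 0, 0, 0, -9, -0.6], [0, 0, 0, 0, 0, -13, -0.6], [0, 0, 0, 0, 0, -13, -0.6]]}}

```text
time_s: 24.95
position: [0.4314, 0.3569, 0.1421]
tool_rot: [[0.006, 1.0, 0.01], [1.0, -0.006, 0.005], [0.005, 0.01, -1.0]]
ft_force: [0.4, 1.1, -0.9]
grip_width: 0.0307
gripper_force: 29.8
```

{"fn": "move_arm", "kwargs": {"plan": [[0, 0, 0, -4.6, 1.3, 0, -0.6], [0, 0, 0, -9.2, 2.6, 0, -0.6], [0, 0, 0, -13.8, 3.9, 0, -0.6], [0, 0, 0, -18.4, 5.2, 0, -0.6], [0, 0, 0, -23, 6.5, 0, -0.6]]}}

```text
time_s: 25.45
position: [0.493, 0.1235, 0.1362]
tool_rot: [[0.006, 1.0, -0.0], [1.0, -0.006, 0.0], [0.0, -0.0, -1.0]]
ft_force: [1.3, -0.4, -0.9]
grip_width: 0.0309
gripper_force: 29.8
```

{"fn": "move_arm", "kwargs": {"plan": [[0, 0, 0, -4.6, 1.5, 0, -0.6], [0, 0, 0, -9.2, 3, 0, -0.6], [0, 0, 0, -13.8, 4.5, 0, -0.6], [0, 0, 0, -18.4, 6, 0, -0.6], [0, 0, 0, -23, 7.5, 0, -0.6]]}}

```text
time_s: 25.95
position: [0.5667, -0.1071, 0.1361]
tool_rot: [[0.006, 1.0, -0.0], [1.0, -0.006, 0.0], [0.0, -0.0, -1.0]]
ft_force: [0.7, 0.5, 0.5]
grip_width: 0.0307
gripper_force: 29.8
```

{"fn": "move_arm", "kwargs": {"plan": [[0, 0, 0, -4.6, 1.5, 0, -0.6], [0, 0, 0, -9.2, 3, 0, -0.6], [0, 0, 0, -14.2, 3.4, 0, -0.6], [0, 0, 0, -14.2, 3.4, 0, -0.6], [0, 0, 0, -14.2, 3.4, 0, -0.6]]}}

```text
time_s: 26.45
position: [0.5993, -0.2481, 0.1354]
tool_rot: [[0.008, 1.0, -0.001], [1.0, -0.008, 0.001], [0.001, -0.001, -1.0]]
ft_force: [0.2, 0.0, -0.5]
grip_width: 0.0307
gripper_force: 29.9
```

{"fn": "move_arm", "kwargs": {"plan": [[0, 0, 0, 0, 0.3, 4, -0.6], [0, 0, 0, 0, 0.3, 8, -0.6], [0, 0, 0, 0, 0.3, 10.5, -0.6], [0, 0, 0, 0, 0.3, 12, -0.6], [0, 0, 0, 0, 0.3, 12, -0.6]]}}

```text
time_s: 26.95
position: [0.6017, -0.245, 0.0142]
tool_rot: [[0.004, 1.0, -0.004], [1.0, -0.004, 0.003], [0.003, -0.004, -1.0]]
ft_force: [-0.2, -0.1, -1.3]
grip_width: 0.0306
gripper_force: 29.8
```

{"fn": "move_arm", "kwargs": {"plan": [[0, 0, 0, 0, 0, 0.1, -0.6], [0, 0, 0, 0, 0, 0.2, -0.6], [0, 0, 0, 0, 0, 0.2, -0.6]]}}

```text
time_s: 27.25
position: [0.6032, -0.2473, 0.0154]
tool_rot: [[0.006, 1.0, 0.001], [1.0, -0.006, -0.001], [-0.001, 0.001, -1.0]]
ft_force: [-0.0, 0.1, -0.7]
grip_width: 0.0307
gripper_force: 29.9
```

{"fn": "move_arm", "kwargs": {"plan": [[0, 0, 0, 0, 0, 0.1, -0.6], [0, 0, 0, 0, 0, 0.2, -0.6], [0, 0, 0, 0, 0, 0.25, -0.6], [0, 0, 0, 0, 0, 0.25, -0.6]]}}

```text
time_s: 27.65
position: [0.6028, -0.2474, 0.0118]
tool_rot: [[0.006, 1.0, -0.0], [1.0, -0.006, 0.0], [0.0, -0.0, -1.0]]
ft_force: [0.7, 0.2, -0.5]
grip_width: 0.031
gripper_force: 29.9
```

{"fn": "move_arm", "kwargs": {"plan": [[0, 0, 0, 0, 0, 0.05, -0.6], [0, 0, 0, 0, 0, 0.1, -0.6], [0, 0, 0, 0, 0, 0.1, -0.6]]}}

```text
time_s: 27.95
position: [0.6028, -0.2474, 0.0117]
tool_rot: [[0.006, 1.0, 0.0], [1.0, -0.006, -0.0], [-0.0, 0.0, -1.0]]
ft_force: [-2.5, 0.1, 7.5]
grip_width: 0.0308
gripper_force: 30.3
```

{"fn": "move_arm", "kwargs": {"plan": [[0, 0, 0, 0, 0, 0, -0.1], [0, 0, 0, 0, 0, 0, 0.1], [0, 0, 0, 0, 0, 0, 0.2], [0, 0, 0, 0, 0, 0, 0.2], [0, 0, 0, 0, 0, 0, 0.2]]}}

```text
time_s: 28.45
position: [0.6028, -0.2473, 0.0107]
tool_rot: [[0.006, 1.0, -0.0], [1.0, -0.006, 0.0], [0.0, -0.0, -1.0]]
ft_force: [-0.3, 0.3, -0.3]
grip_width: 0.0508
gripper_force: 0.0
```

{"fn": "move_arm", "kwargs": {"plan": [[0, 0, 0, 0, 0, -1, 0.2], [0, 0, 0, 0, 0, -4, 0.2], [0, 0, 0, 0, 0, -8, 0.2], [0, 0, 0, 0, 0, -12, 0.2], [0, 0, 0, 0, 0, -12, 0.2]]}}

```text
time_s: 28.95
position: [0.6049, -0.2486, 0.1378]
tool_rot: [[0.006, 1.0, 0.01], [1.0, -0.006, -0.006], [-0.006, 0.01, -1.0]]
ft_force: [-0.3, -0.4, -0.3]
grip_width: 0.0512
gripper_force: 0.0
```

{"fn": "move_arm", "kwargs": {"plan": [[0, 0, 8.5, 0, -4, 0, 0], [0, 0, 17, 0, -8, 0, 0], [0, 0, 25.5, 0, -12, 0, 0], [0, 0, 34, 0, -16, 0, 0], [0, 0, 42.5, 0, -16, 0, 0]]}}

```text
time_s: 29.45
position: [0.439, -0.2455, 0.131]
tool_rot: [[0.686, 0.728, -0.002], [0.728, -0.686, 0.002], [-0.0, -0.003, -1.0]]
ft_force: [0.1, -0.2, 0.3]
grip_width: 0.0429
gripper_force: 0.0
```

{"fn": "move_arm", "kwargs": {"plan": [[0, 0, 8.5, 0, 0, 0, 0], [0, 0, 17, 0, 0, 0, 0], [0, 0, 25.5, 0, 0, 0, 0], [0, 0, 34, 0, 0, 0, 0], [0, 0, 38.5, 0, 0, 0, 0]]}}

```text
time_s: 29.95
position: [0.4427, -0.2463, 0.131]
tool_rot: [[0.989, 0.145, 0.0], [0.145, -0.989, -0.0], [0.0, 0.0, -1.0]]
ft_force: [0.3, 0.4, 0.6]
grip_width: 0.0427
gripper_force: 0.0
```

```bash
python3 look.py scene 190 300 80 4 f.png; python3 -c "
from meas import *
p=env.get_image('scene'); measure(p,['forceps']); print(env.observe()['position'],env.observe()['tool_rot'][:,0])
q=cv2.undistortPoints
for a in (7,10,13):
  d=np.array([np.cos(np.radians(a)),np.sin(np.radians(a)),0])*.055
  print(a,((proj(p,[np.array([.44,-.249,.01])+d,np.array([.44,-.249,.01])-d])-[110,220])*4).round())"
```

```text
[ 0.4427 -0.2463  0.131 ]
forceps 0.8 [376.1, 183.8] [array([312.2, 145.3]), array([107.9,  21.1]), np.float64(18.5)]
forceps 0.75 [219.9, 201.0] [array([ 312.6, -166.8]), array([ 20.5, 110.5]), np.float64(58.0)]
forceps 0.7 [177.9, 261.4] [array([ 443.5, -247.5]), array([112.4,  22.1]), np.float64(6.7)]
[ 0.4427 -0.2464  0.131 ] [0.9883 0.1524 0.0001]
7 [[278. 256.]
 [253.  59.]]
10 [[284. 254.]
 [247.  60.]]
13 [[290. 252.]
 [241.  62.]]
```

View pics/f.png

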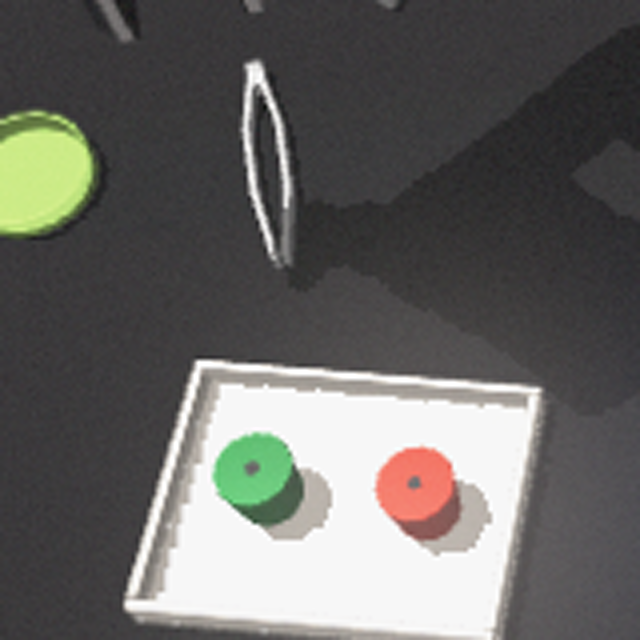

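Both stoppers stand upright in the white tray (crop (255,475) and (418,490)). The forceps run from crop (253,65) to (284,262), which agrees with a yaw of about 8.5°. Going down for them.

{"fn": "move_arm", "kwargs": {"plan": [[0, 0, 0, -0.2, 0.1, 4, 0], [0, 0, 0, -0.2, 0.1, 8, 0], [0, 0, 0, -0.2, 0.1, 10, 0], [0, 0, 0, -0.2, 0.1, 10, 0], [0, 0, 0, -0.2, 0.1, 10, 0]]}}

```text
time_s: 30.6
position: [0.4413, -0.2479, 0.0315]
tool_rot: [[0.988, 0.152, 0.0], [0.152, -0.988, -0.0], [0.0, 0.0, -1.0]]
ft_force: [0.1, 0.3, 0.9]
grip_width: 0.0427
gripper_force: 0.0
```

{"fn": "move_arm", "kwargs": {"plan": [[0, 0, 0, 0, 0, 1, 0], [0, 0, 0, 0, 0, 2, 0], [0, 0, 0, 0, 0, 2.7, 0], [0, 0, 0, 0, 0, 2.7, 0], [0, 0, 0, 0, 0, 2.7, 0]]}}

```text
time_s: 31.1
position: [0.441, -0.2477, 0.0038]
tool_rot: [[0.989, 0.151, -0.0], [0.151, -0.989, 0.0], [-0.0, -0.0, -1.0]]
ft_force: [-0.2, -1.3, 0.4]
grip_width: 0.0426
gripper_force: 0.0
```

{"fn": "move_arm", "kwargs": {"plan": [[0, 0, 0, 0, 0, 0, -0.8], [0, 0, 0, 0, 0, 0, -0.8], [0, 0, 0, 0, 0, 0, -0.8], [0, 0, 0, 0, 0, 0, -0.8], [0, 0, 0, 0, 0, 0, -0.8]]}}

```text
time_s: 31.6
position: [0.4411, -0.2478, 0.0043]
tool_rot: [[0.989, 0.151, 0.001], [0.151, -0.989, -0.001], [0.001, 0.001, -1.0]]
ft_force: [-0.7, 0.6, 5.1]
grip_width: 0.0168
gripper_force: 29.9
```

{"fn": "move_arm", "kwargs": {"plan": [[0, 0, 0, 0, 0, -2, -0.8], [0, 0, 0, 0, 0, -5, -0.8], [0, 0, 0, 0, 0, -9, -0.8], [0, 0, 0, 0, 0, -13, -0.8], [0, 0, 0, 0, 0, -13, -0.8]]}}

```text
time_s: 32.1
position: [0.4426, -0.249, 0.1383]
tool_rot: [[0.989, 0.151, 0.007], [0.151, -0.989, -0.006], [0.006, 0.007, -1.0]]
ft_force: [0.2, 0.0, -1.2]
grip_width: 0.0167
gripper_force: 29.4
```

{"fn": "move_arm", "kwargs": {"plan": [[0, 0, -8, 2.2, -3.9, 0, -0.8], [0, 0, -16, 4.4, -7.8, 0, -0.8], [0, 0, -24, 6.6, -11.7, 0, -0.8], [0, 0, -32, 8.8, -15.6, 0, -0.8], [0, 0, -40, 11, -19.5, 0, -0.8]]}}

```text
time_s: 32.6
position: [0.5204, -0.0365, 0.133]
tool_rot: [[0.656, 0.754, -0.001], [0.754, -0.656, 0.0], [-0.001, -0.001, -1.0]]
ft_force: [0.4, -0.4, 0.1]
grip_width: 0.0169
gripper_force: 29.4
```

```bash
cat > go.py <<'E'
import sys
from h import *
env.get_image('top')
s=env.observe(); R=np.array(s["tool_rot"]); d=np.array(list(map(float,sys.argv[1:4])))-s["position"]
print(s["position"].round(4),s["ft_force"].round(1),s["grip_width"],"shift cm",(R.T@d*100).round(2),"yaw",np.degrees(np.arctan2(R[1,0],R[0,0])).round(2))
E
python3 go.py .628 .24 .134
```

```text
[ 0.5216 -0.0311  0.133 ] [-2.2  4.6 -0.4] 0.016903115986444197 shift cm [27.55 -9.46 -0.03] yaw 49.62
```

{"fn": "move_arm", "kwargs": {"plan": [[0, 0, -8, 4.5, -1.6, 0, -0.8], [0, 0, -16, 9, -3.2, 0, -0.8], [0, 0, -24, 13.5, -4.8, 0, -0.8], [0, 0, -32.4, 18, -6.4, 0, -0.8], [0, 0, -32.4, 22.5, -8, 0, -0.8]]}}

```text
time_s: 33.15
position: [0.609, 0.1853, 0.1327]
tool_rot: [[0.151, 0.988, -0.001], [0.988, -0.151, -0.0], [-0.0, -0.001, -1.0]]
ft_force: [0.2, -0.9, 0.2]
grip_width: 0.0169
gripper_force: 29.4
```

```bash
python3 go.py .628 .24 .134
```

```text
[0.6103 0.1913 0.1324] [-5.5  3.3 -1.8] 0.01701178174114988 shift cm [ 5.08  1.02 -0.15] yaw 81.34
```

{"fn": "move_arm", "kwargs": {"plan": [[0, 0, 0, 2.7, 0.5, 0, -0.8], [0, 0, 0, 5.2, 1.1, 0, -0.8], [0, 0, 0, 5.2, 1.1, 2, -0.8], [0, 0, 0, 5.2, 1.1, 4, -0.8], [0, 0, 0, 5.2, 1.1, 4, -0.8]]}}

```text
time_s: 33.7
position: [0.6261, 0.2328, 0.0899]
tool_rot: [[0.155, 0.988, -0.007], [0.988, -0.155, -0.001], [-0.002, -0.007, -1.0]]
ft_force: [0.3, 0.1, 0.4]
grip_width: 0.0167
gripper_force: 29.5
```

```bash
python3 go.py .628 .24 .015; python3 look.py scene 460 300 80 4 g.png
```

```text
[0.627  0.2328 0.092 ] [-0.3 -1.1 -0.7] 0.017076403043757543 shift cm [0.73 0.01 7.7 ] yaw 81.05
[0.6278 0.2329 0.0935]
```

View pics/g.png

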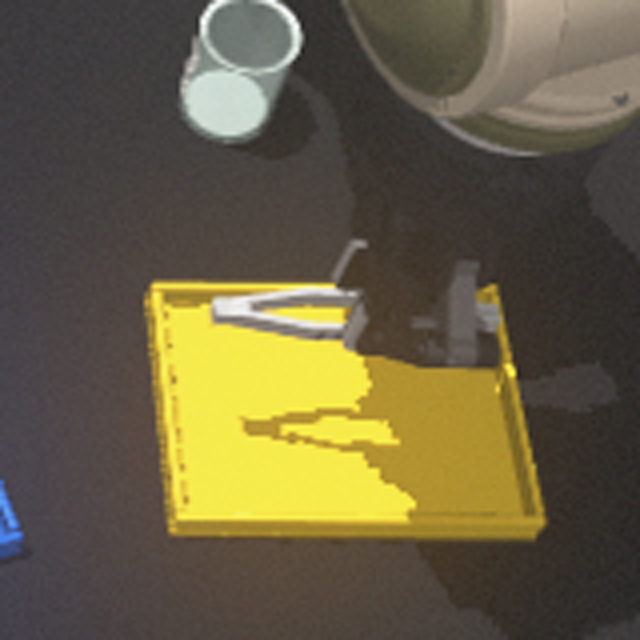

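The forceps are held level and parallel to the yellow tray's long side (left tip at crop (215,310)). Lowering them.

{"fn": "move_arm", "kwargs": {"plan": [[0, 0, 0, 0.7, 0, 2, -0.8], [0, 0, 0, 0.7, 0, 5, -0.8], [0, 0, 0, 0.7, 0, 7, -0.8], [0, 0, 0, 0.7, 0, 7.8, -0.8], [0, 0, 0, 0.7, 0, 7.8, -0.8]]}}

```text
time_s: 34.3
position: [0.6291, 0.2398, 0.0159]
tool_rot: [[0.156, 0.988, -0.0], [0.988, -0.156, -0.0], [-0.0, -0.0, -1.0]]
ft_force: [-0.1, 0.4, -0.1]
grip_width: 0.0173
gripper_force: 29.5
```

{"fn": "move_arm", "kwargs": {"plan": [[0, 0, 0, 0, 0, 0.1, -0.8], [0, 0, 0, 0, 0, 0.2, -0.8], [0, 0, 0, 0, 0, 0.2, -0.8], [0, 0, 0, 0, 0, 0.2, -0.8]]}}

```text
time_s: 34.7
position: [0.6292, 0.24, 0.0144]
tool_rot: [[0.155, 0.988, 0.001], [0.988, -0.155, 0.0], [0.0, 0.001, -1.0]]
ft_force: [-0.1, -0.4, -0.4]
grip_width: 0.0167
gripper_force: 29.5
```

Expected contact is near 0.008.

{"fn": "move_arm", "kwargs": {"plan": [[0, 0, 0, 0, 0, 0.15, -0.8], [0, 0, 0, 0, 0, 0.3, -0.8], [0, 0, 0, 0, 0, 0.45, -0.8], [0, 0, 0, 0, 0, 0.45, -0.8], [0, 0, 0, 0, 0, 0.45, -0.8]]}}

```text
time_s: 35.2
position: [0.629, 0.24, 0.0093]
tool_rot: [[0.155, 0.988, -0.0], [0.988, -0.155, -0.0], [-0.0, -0.0, -1.0]]
ft_force: [-0.6, -0.3, -0.6]
grip_width: 0.0166
gripper_force: 29.5
```

{"fn": "move_arm", "kwargs": {"plan": [[0, 0, 0, 0, 0, 0.05, -0.8], [0, 0, 0, 0, 0, 0.1, -0.8], [0, 0, 0, 0, 0, 0.1, -0.8]]}}

```text
time_s: 35.5
position: [0.629, 0.24, 0.0084]
tool_rot: [[0.155, 0.988, 0.0], [0.988, -0.155, 0.0], [0.0, 0.0, -1.0]]
ft_force: [1.2, -0.5, -1.0]
grip_width: 0.0167
gripper_force: 29.5
```

{"fn": "move_arm", "kwargs": {"plan": [[0, 0, 0, 0, 0, 0.05, -0.8], [0, 0, 0, 0, 0, 0.05, -0.8], [0, 0, 0, 0, 0, 0.05, -0.8]]}}

```text
time_s: 35.8
position: [0.629, 0.24, 0.0083]
tool_rot: [[0.155, 0.988, 0.0], [0.988, -0.155, 0.0], [0.0, 0.0, -1.0]]
ft_force: [-2.2, -0.2, 5.6]
grip_width: 0.0167
gripper_force: 30.1
```

Contact. Release and lift away.

{"fn": "move_arm", "kwargs": {"plan": [[0, 0, 0, 0, 0, 0, -0.4], [0, 0, 0, 0, 0, 0, -0.2], [0, 0, 0, 0, 0, 0, -0.1], [0, 0, 0, 0, 0, 0, -0.1], [0, 0, 0, 0, 0, 0, -0.1]]}}

```text
time_s: 36.3
position: [0.6289, 0.24, 0.0077]
tool_rot: [[0.155, 0.988, -0.0], [0.988, -0.155, -0.0], [-0.0, -0.0, -1.0]]
ft_force: [-0.7, -0.4, 0.6]
grip_width: 0.0384
gripper_force: 0.0
```

{"fn": "move_arm", "kwargs": {"plan": [[0, 0, 0, 0, 0, -1, -0.1], [0, 0, 0, 0, 0, -4, -0.1], [0, 0, 0, 0, 0, -8, -0.1], [0, 0, 0, 0, 0, -12, -0.1], [0, 0, 0, 0, 0, -16, -0.1]]}}

```text
time_s: 36.8
position: [0.6288, 0.24, 0.1704]
tool_rot: [[0.155, 0.988, 0.001], [0.988, -0.155, 0.0], [0.0, 0.001, -1.0]]
ft_force: [1.2, -1.3, 0.8]
grip_width: 0.0382
gripper_force: 0.0
```

{"fn": "move_arm", "kwargs": {"plan": [[0, 0, 0, 0, -4, 0, -0.1], [0, 0, 0, 0, -8, 0, -0.1], [0, 0, 0, 0, -12, 0, -0.1], [0, 0, 0, 0, -16, 0, -0.1], [0, 0, 0, 0, -16, 0, -0.1]]}}

```text
time_s: 37.3
position: [0.4667, 0.2656, 0.169]
tool_rot: [[0.153, 0.988, -0.001], [0.988, -0.153, 0.0], [-0.0, -0.001, -1.0]]
ft_force: [0.9, -0.4, -0.1]
grip_width: 0.0385
gripper_force: 0.0
```

```bash
python3 -c "
from meas import *
p=env.get_image('top'); measure(p,['petri_dish','beaker']); p=env.get_image('scene'); save(p,'z.png')"
```

```text
petri_dish 0.63 [504.8, 254.2] [array([ 432.1, -356.8]), np.float64(32.8)]
beaker 0.73 [206.7, 233.7] [array([470.8, 230.6]), np.float64(27.6)]
```

View pics/z.png

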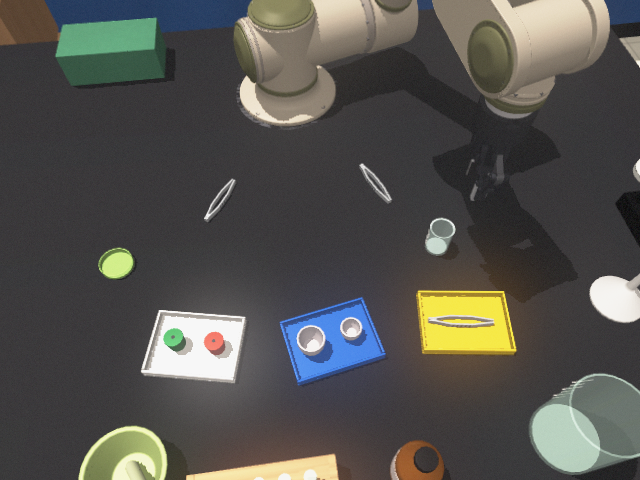

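The final picture shows both crucibles upright in the blue tray (312,341) and (351,329), both stoppers upright in the white tray (175,340) and (214,343), and the forceps flat in the yellow tray (461,322). The beaker (440,237) and Petri dish (116,263) have not moved.

```bash
python3 -c "
from rig import env
print(env.close_job())"
```

```text
the job is handed in; nothing more can be done
None
```

The job is handed in: both crucibles stand upright in the blue tray, both stoppers stand upright in the white tray, the forceps lie flat in the yellow tray, and the beaker and Petri dish were not moved.

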